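# Tuck the peg basket's flap under its catch

## Task

Close the white peg basket: with the fingertips, fold its hinged flap over from behind and press its front edge down until it snaps in beneath the lip of the springy catch and stays shut by itself, then leave it. Only push and press: do not grip the flap, touch only its outer side, and do not lift, tip or shove the basket or take out any clothespin. Leave the soap dish, the jar, the brush and the clothespin lying on the bench where they are.

Things in the scene. Friction and masses are not known exactly. Their poses are not given: they have to be found in the camera images.
- basket: White plastic peg basket with slatted sides, loose on the bench, about 0.5 to 0.9 kg. Outside 160 mm along its x, 180 mm along its y; its rim is 90 mm above the bench. Origin: centre of its underside. Its +x points from the catch side to the hinge side, z up. Five clothespins lie inside on its floor.
- flap (a joint): Angle of the basket's flap, rad: 0 = flat on the rim (shut), 1.57 = upright over the hinge side, more = leaning back away from the basket (stops at 1.9). It starts between 1.0 and 1.65. The flap is a white sheet 4 mm thick, 158 mm from hinge to free edge, 176 mm wide. Moving it takes about 0.5 N at the free edge.
- catch (a joint): Bend of the springy catch, rad: 0 = upright, at rest; grows as its lip is bent outward, away from the basket (0.3 at most). The catch is an upright white tongue 80 mm wide in the middle of the basket's front (-x) side, rising 20 mm above the rim. Its inward lip overhangs the shut flap's edge by 4.5 mm.
- flap_hinge (a point): Middle of the hinge line, which runs along the basket's y at rim height (90 mm) on the hinge side: basket frame x = +78 mm. The plastic hinge is springy and slightly stiff: left near shut but not caught, the flap springs up again to 0.5 to 0.9 rad.
- flap_press (a point): Point on the flap's outer face over the thumb ribs, on its middle line, 39 mm from the free edge and 119 mm from the hinge: a good place to press. Its frame turns with the flap: x towards the hinge, z out of the outer face (up when shut, away from the basket when the flap stands open).
- flap_edge (a point): Middle of the flap's free edge, half-way through its thickness, 158 mm from the hinge.
- lip_nose (a point): Middle of the lip's lower inner edge: basket frame x = -75.5 mm, 95.5 mm above the bench. Above it the catch slopes up and outward: the flap's edge, pressed down on the slope with some 8 to 10 N on the thumb ribs, bends the catch outward (0.12 rad) and snaps in under the lip, where the shut flap's top face lies 94 mm above the bench (1.5 mm play).
- flap_top: The flap's outer skin and free edge, fixed to the flap: the side that faces up when shut and away from the basket when open. Origin on the hinge line.
- flap_underside: The flap's inner skin, fixed to the flap: the side that faces into the basket. It is not to be touched. Origin on the hinge line.
- soap_dish: Steel soap dish with a cake of soap, 80 x 110 x 22 mm, loose on the bench beside the basket (its -y side). Origin: centre of its underside.
- jar: Small closed glass jar, 60 mm across, 85 mm tall, loose beside the basket (its -y side). Origin: centre of its underside.
- brush: Brush with a red plastic handle, about 205 mm long along its x (handle to -x), 48 mm wide, 41 mm tall, lying bristles down behind the basket, along its hinge side. Origin: on the bench under the joint of handle and head.
- stray_pin: Plastic clothespin 72 x 20 x 11 mm lying on the bench in front of the catch. Origin: centre of its underside.
- pin1: Plastic clothespin 72 x 20 x 11 mm lying inside the basket on its floor. Origin: centre of its underside.
- pin2: Plastic clothespin 72 x 20 x 11 mm lying inside the basket on its floor. Origin: centre of its underside.
- pin3: Plastic clothespin 72 x 20 x 11 mm lying inside the basket on its floor. Origin: centre of its underside.
- pin4: Plastic clothespin 72 x 20 x 11 mm lying inside the basket on its floor. Origin: centre of its underside.
- pin5: Plastic clothespin 72 x 20 x 11 mm lying inside the basket on its floor. Origin: centre of its underside.
Not all that is in view belongs to the job. What is meant by the basket is not blue or yellow, and is the larger of those in its own colour.

How it is judged:
By the outcome, as a careful person would: the job done as asked, in the order asked, and still so for the second after the job is handed in, with the robot touching nothing.
It also fails if it takes over 38 s, if anything falls off the work surface, if the arm or the gripper's body presses on something with over 40 N, if the wrist force passes 120 N, or if a joint passes its speed limit or range.

## Robot

A 6-joint arm with a two-finger parallel gripper is mounted at the origin on the work surface. World frame = base frame: x ahead of the robot, y to its left, z up, the work surface at z = 0. Lengths are in m, angles in rad, forces in N, time in s.
With the tool pointing down it reaches from about 0.35 to 0.775 m from the base axis. Payload 5.5 kg.
Tool frame: the origin (TCP) lies midway between the tips of the shut fingers; the grasp point (between the pads) lies 19 mm behind it (env.hold_point_z is the distance from the TCP to the grasp point, in m); x points along the fingers, y is the direction in which the jaws open and shut, and the axes are right-handed (so a half turn about x gives the same grasp; the last joint's range is limited). The gripper opens to 85 mm and grips with 20 to 120 N. Pads are 22 mm wide; open, the fingers measure 114 mm over their backs; the gripper's body (76 mm by 85 mm) begins 54 mm behind the grasp point. The pads swing forward as they close: fully open they stand 13 mm farther back than shut.
Start: joints at [-1.45, 0.313, 0.046, 1.304, 0, 1.431], TCP at [0.148, -0.556, 0.205] pointing down, gripper open.
Joint ranges: [-2.76, 2.76], [-0.86, 1.69], [-1.03, 1.26], [-2.2, 2.34], [-1.47, 1.5], [-3.14, 3.14]. Speed limits (rad/s): [2.57, 2.57, 3.14, 3.14, 3.14, 3.14].

## Interface

Orientations are given as a unit quaternion [w, x, y, z].
In Python, from workcell import env, eyes, job gives the robot as it stands.
- The arm moves only by the tool drive_tool, never from a script. Its argument "increments" is text: rows parted by semicolons, each of 7 numbers parted by spaces: the turn, a rotation vector about the tool's x, y, z in rad, then the shift along the tool's x, y, z in m, then the opening, from 0 (shut) to 1 (fully open). A call has 1 to 12 rows; each row is the pose to reach, as a shift and turn from the pose commanded when the call began, along the tool's axes at that moment; what a row does not reach only later rows make up. A row lasts 1/8 s, in which the tool goes at most 62.5 mm and 10.7 degrees, less where a joint would pass 70% of its speed; a pose out of reach is approached as far as the arm can. A call with a gripper value outside its range is refused whole. The fingers move at their own pace and stop on an object; "newtons" is the grip in N (left out, the last holds). Time passes only in rows, so rows that repeat a pose let the fingers close. It gives the time, the measured TCP pose, the force and the opening at its end, in the units of the state.
- env.get_state(): the state, without advancing time (a new reading comes with each control period).
- eyes.read_camera(name): name is "scene" or "side" or "wrist"; returns the picture (480x640x3 uint8, red, green, blue); there is no depth.
- eyes.camera_info(name): a dict with "camera_matrix" (3x3 intrinsics, pixels), "distortion" ([k1, k2, p1, p2, k3] as OpenCV has them; the pictures are not rectified), "origin" and "attitude" of the camera in the world. Camera axes: x right, y up, looking along -z (the intrinsics and any distortion apply to the point x, -y, -z); pixel columns grow to the right and rows downward; lengths in m; the calibration is good to about 2 mm. A picture is of the moment at which its call begins: read the wrist's pose just before it. camera_info takes no time and is no camera call; for the wrist camera it gives the pose at the moment of the call.
- job.hand_in(): hands the job in, once; it reports no verdict.
The state is a dict: "clock": time; "joint_pos": joint angles; "qvel": joint speeds; "tau": joint torques, N m; "tcp_pos": TCP position; "orientation": TCP orientation; "wrist_force": force on the tool from outside, world axes, zero at the start; "ft_torque": the same for the moment, N m; "finger_gap": finger opening in m.
Only numpy, scipy, OpenCV 4.12 (cv2) and the standard library are available. Lean on these libraries where they do the work, as an engineer would, in place of code of your own. Each camera call takes 0.05 s, during which the arm holds its last target. There are 200 camera calls.

## Working session

There is one attempt and no reset: what is moved stays moved. The work goes in short steps, Python scripts to look and compute and a tool call to move; the robot and the scene stay as the last step left them, time stands still between calls to the robot, and variables do not carry over. Pictures are saved under pics/ and viewed, and the job is handed in when it is done.

Besides the shell and the picture viewer there is one more tool, called after "Emit:" as name(argument=value, ...) on one line, values as JSON. drive_tool: Moves the arm, as the interface text tells. Its arguments: {"type":"object","properties":{"increments":{"type":"string"},"newtons":{"type":"number"}},"required":["increments"]}

```bash
mkdir -p pics; ls
python3 - <<'E'
from workcell import env,eyes
import cv2
for n in ["scene","side","wrist"]:
    cv2.imwrite(f"pics/{n}0.png",eyes.read_camera(n)[:,:,::-1])
    i=eyes.camera_info(n);print(n,i)
print(env.get_state())
E
```

```text
pics
scene {'camera_matrix': array([[527.77761407,   0.        , 323.21728159],
       [  0.        , 527.77761407, 243.84613291],
       [  0.        ,   0.        ,   1.        ]]), 'distortion': array([-0.07270653,  0.        ,  0.        ,  0.        ,  0.        ]), 'origin': array([ 0.92938003, -0.67755606,  0.74091323]), 'attitude': array([0.87240264, 0.39487921, 0.12562983, 0.25923194])}
side {'camera_matrix': array([[600.27318113,   0.        , 321.30615308],
       [  0.        , 600.27318113, 245.17060152],
       [  0.        ,   0.        ,   1.        ]]), 'distortion': array([-0.07026195,  0.        ,  0.        ,  0.        ,  0.        ]), 'origin': array([-0.19900957, -0.69537995,  0.65930937]), 'attitude': array([ 0.79547458,  0.44619892, -0.19274187, -0.36190783])}
wrist {'camera_matrix': array([[431.66839766,   0.        , 320.40270798],
       [  0.        , 431.66839766, 248.69818901],
       [  0.        ,   0.        ,   1.        ]]), 'distortion': array([-0.00887041,  0.        ,  0.        ,  0.        ,  0.        ]), 'origin': array([ 0.22225566, -0.53463203,  0.37332246]), 'attitude': array([ 0.78431697, -0.11921689,  0.09275691, -0.6016896 ])}
{'clock': 0.15, 'joint_pos': array([-1.44960744e+00,  3.13834863e-01,  4.52220670e-02,  1.30358400e+00,
       -4.47243150e-06,  1.43117482e+00]), 'qvel': array([ 0.0014204 , -0.00234152,  0.00331461,  0.00085342,  0.00019686,
        0.00086656]), 'tau': array([ 2.06963530e-03, -4.81065631e+01,  2.98815608e+01,  1.39659541e-02,
       -9.18890555e-05, -2.15198440e-05]), 'tcp_pos': array([ 0.1481975 , -0.55513819,  0.20420246]), 'orientation': array([ 0.09145412,  0.70110575,  0.09244439, -0.70109978]), 'wrist_force': array([ 1.37349797, -0.28635376,  1.40282529]), 'ft_torque': array([-0.0308728 , -0.03925898, -0.00898175]), 'finger_gap': 0.08529456108943946}
```

View pics/scene0.png

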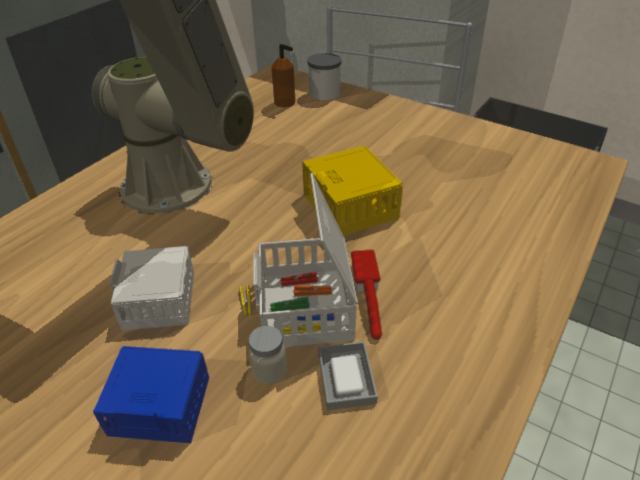

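View pics/side0.png

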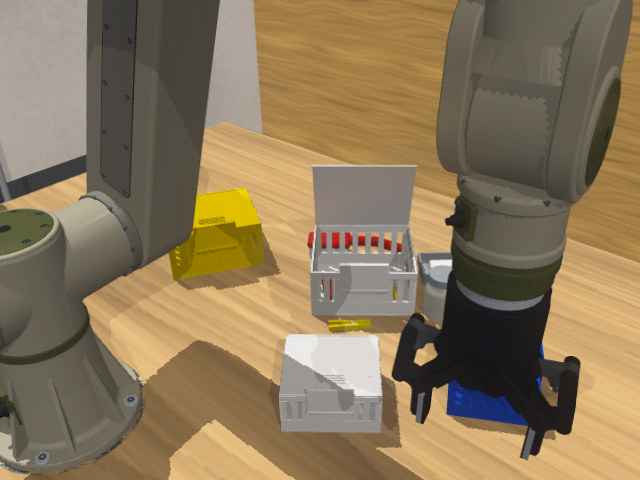

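View pics/wrist0.png

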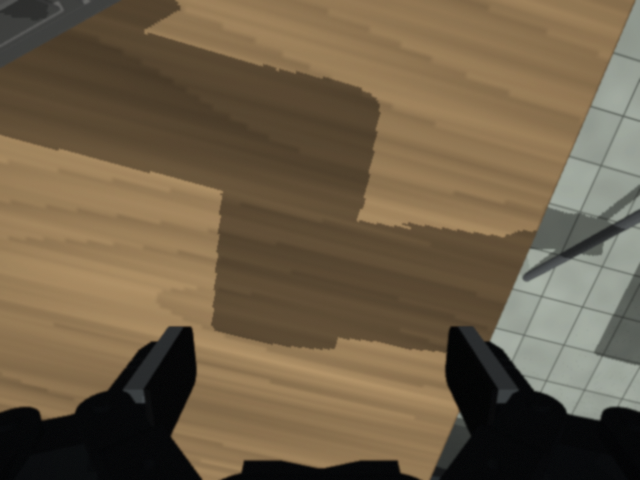

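Candidates are: white open basket at scene (305,290), white shut and smaller basket at (152,288), blue at (153,393), yellow at (352,188). I choose the open white one, which holds the pins, with the stray pin in front of its catch and the red brush behind. Next, a close crop.

```bash
cat > h.py <<'E'
import numpy as np, cv2
from scipy.spatial.transform import Rotation as R
from workcell import env,eyes
def rot(q): return R.from_quat([q[1],q[2],q[3],q[0]])
def proj(n,P,i=None):
    i=i or eyes.camera_info(n)
    c=rot(i["attitude"]).inv().apply(np.atleast_2d(P)-i["origin"])*[1,-1,-1]
    return cv2.projectPoints(c,np.zeros(3),np.zeros(3),i["camera_matrix"],i["distortion"])[0][:,0]
def ray(n,uv,z,i=None):
    i=i or eyes.camera_info(n)
    u=cv2.undistortPoints(np.array(uv,float).reshape(-1,1,2),i["camera_matrix"],i["distortion"])[:,0]
    d=rot(i["attitude"]).apply(np.c_[u[:,0],-u[:,1],-np.ones(len(u))])
    return i["origin"]+d*((z-i["origin"][2])/d[:,2])[:,None]
def crop(f,o,x0,y0,w,h,s):
    cv2.imwrite(o,cv2.resize(cv2.imread(f)[y0:y0+h,x0:x0+w],None,fx=s,fy=s,interpolation=cv2.INTER_CUBIC))
E
python3 - <<'E'
from h import *
crop("pics/scene0.png","pics/sc1.png",230,170,160,180,3.333)
crop("pics/side0.png","pics/si1.png",300,155,130,185,3.2)
E
```

```text
(no output)
```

View pics/sc1.png

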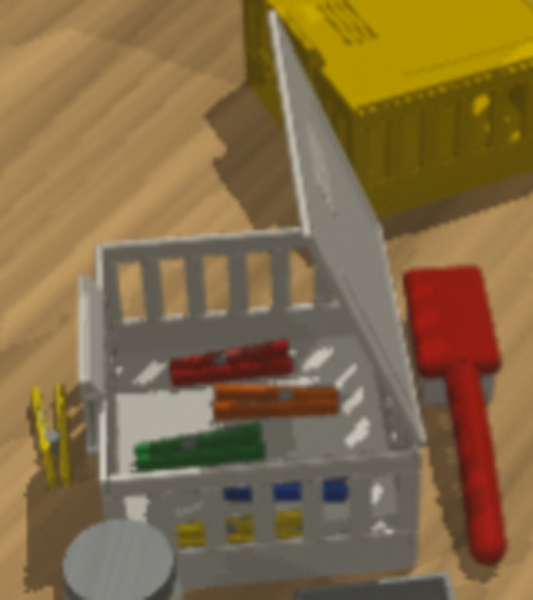

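View pics/si1.png

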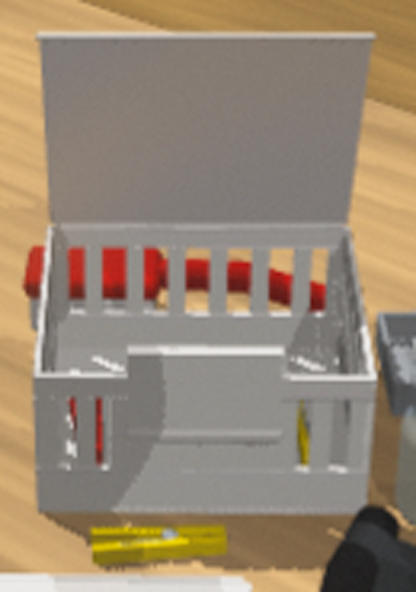

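```bash
cat > fit.py <<'E'
from h import *
from scipy.optimize import least_squares
obs=dict(scene=[((-.08,.09,.09),(259.4,243.8)),((-.08,-.09,.09),(261.2,314)),((.08,-.09,.09),(355.4,303.5)),("T+",(311.6,173.6))],
 side=[((-.08,.09,.09),(311.2,272.8)),((-.08,-.09,.09),(416.9,273.4)),("T+",(311.9,166.2)),("T-",(417.2,166.6))])
I={n:eyes.camera_info(n) for n in obs}
def loc(k,a):
    if isinstance(k,str): return np.array([.078-.158*np.cos(a),.088*(1 if k[1]=='+' else -1),.09+.158*np.sin(a)])
    return np.array(k)
def W(p,l): return R.from_euler('z',p[2]).apply(l)+[p[0],p[1],0]
def res(p): return np.concatenate([(proj(n,[W(p,loc(k,p[3])) for k,_ in o],I[n])-np.array([u for _,u in o])).ravel() for n,o in obs.items()])
if __name__=="__main__":
    r=least_squares(res,[.5,-.3,0,1.5]);print(r.x,np.round(r.fun.reshape(-1,2),1))
    p=r.x
    print("edge",W(p,loc("T+",p[3])),W(p,loc("T-",p[3])))
    for nm,uv,z in [("brush",[(365,256),(376,333)],.035),("jar",[(267,338)],.085),("dish",[(347,375)],.02),("brushhead",[(352,251),(377,252),(379,280)],.04)]: print(nm,ray("scene",uv,z,I["scene"]).round(3))
    print("yellow", ray("scene",[(304,163),(369,150),(400,184),(340,202)],.09).round(3))
E
python3 fit.py
```

```text
[ 0.52331192 -0.14048985  0.69005272  1.21298993] [[-0.8 -1.1]
 [-1.   0.3]
 [ 1.6  2.2]
 [-1.2 -0. ]
 [-1.2 -0.8]
 [ 0.8 -0.7]
 [ 0.1 -0.5]
 [-0.9 -0.8]]
edge [ 0.48477274 -0.05819501  0.23799344] [ 0.59681044 -0.1939284   0.23799344]
brush [[ 0.564  0.007  0.035]
 [ 0.677 -0.152  0.035]]
jar [[ 0.556 -0.291  0.085]]
dish [[ 0.675 -0.242  0.02 ]]
brushhead [[ 0.537  0.001  0.04 ]
 [ 0.58   0.025  0.04 ]
 [ 0.622 -0.041  0.04 ]]
yellow [[0.317 0.152 0.09 ]
 [0.414 0.281 0.09 ]
 [0.54  0.194 0.09 ]
 [0.466 0.069 0.09 ]]
```

```bash
cat > plan.py <<'E'
from h import *
p=np.array([.5233,-.1405,.69])
Rb=R.from_euler('z',p[2])
def W(l): return Rb.apply(l)+[p[0],p[1],0]
def B(w): return Rb.inv().apply(np.asarray(w)-[p[0],p[1],0])
def rel(P,Rt,s=None):
    s=s or env.get_state(); R0=rot(s["orientation"])
    return np.r_[(R0.inv()*Rt).as_rotvec(),R0.inv().apply(P-s["tcp_pos"])].round(4)
E
python3 - <<'E'
from plan import *
s=env.get_state(); R0=rot(s["orientation"]); print(R0.as_matrix().round(3))
i=eyes.camera_info("wrist"); print("cam in tool",R0.inv().apply(i["origin"]-s["tcp_pos"]), "look in tool",R0.inv().apply(rot(i["attitude"]).apply([0,0,-1])))
xb,yb=Rb.apply([1,0,0]),Rb.apply([0,1,0])
for sg in(1,-1):
    Rt=R.from_matrix(np.c_[[0,0,-1],-sg*yb,np.cross([0,0,-1],-sg*yb)])
    print(sg,Rt.as_matrix().round(2))
    for l in [(.12,0,.33),(.12,0,.21)]: print(W(l),rel(W(l),Rt,s))
E
```

```text
[[-0.     0.258 -0.966]
 [ 0.001 -0.966 -0.258]
 [-1.    -0.001 -0.   ]]
cam in tool [-0.16910421 -0.0009504  -0.07687362] look in tool [ 9.54311486e-01 -3.52915634e-04  2.98813424e-01]
1 [[-0.    0.64 -0.77]
 [ 0.   -0.77 -0.64]
 [-1.    0.    0.  ]]
[ 0.61584952 -0.06411554  0.33      ] [-4.292e-01 -5.000e-04  1.300e-03 -1.252e-01 -3.540e-01 -5.785e-01]
[ 0.61584952 -0.06411554  0.21      ] [-4.292e-01 -5.000e-04  1.300e-03 -5.200e-03 -3.538e-01 -5.785e-01]
-1 [[ 0.   -0.64  0.77]
 [ 0.    0.77  0.64]
 [-1.    0.    0.  ]]
[ 0.61584952 -0.06411554  0.33      ] [ 2.7124e+00  1.8000e-03  7.0000e-04 -1.2520e-01 -3.5400e-01 -5.7850e-01]
[ 0.61584952 -0.06411554  0.21      ] [ 2.7124e+00  1.8000e-03  7.0000e-04 -5.2000e-03 -3.5380e-01 -5.7850e-01]
```

Emit:
drive_tool(increments="0 0 0 -0.06 0 0 0; -0.1 0 0 -0.12 0 0 0; -0.2 0 0 -0.125 -0.03 -0.05 0; -0.3 0 0 -0.125 -0.06 -0.1 0; -0.43 0 0 -0.125 -0.09 -0.15 0; -0.43 0 0 -0.125 -0.12 -0.2 0; -0.43 0 0 -0.125 -0.15 -0.25 0; -0.43 0 0 -0.125 -0.18 -0.3 0; -0.43 0 0 -0.125 -0.21 -0.35 0; -0.43 0 0 -0.125 -0.24 -0.4 0; -0.43 0 0 -0.125 -0.27 -0.45 0; -0.43 0 0 -0.125 -0.3 -0.5 0", newtons=40)

```text
clock: 1.65
tcp_pos: [0.555, -0.1352, 0.3297]
orientation: [-0.239, -0.665, -0.239, 0.665]
wrist_force: [0.3, -0.8, -0.3]
finger_gap: -0.0002
```

Run:
```python
from plan import *
s=env.get_state(); print(s["clock"],s["tcp_pos"],B(s["tcp_pos"]),s["joint_pos"],s["finger_gap"])
yb=Rb.apply([0,1,0]);Rt=R.from_matrix(np.c_[[0,0,-1],-yb,np.cross([0,0,-1],-yb)])
for l in [(.12,0,.33),(.12,0,.215),(.06,0,.215)]: print(rel(W(l),Rt,s))
```

```text
1.65 [ 0.55503276 -0.13517652  0.32966677] [ 0.02786235 -0.01609337  0.32966677] [-3.79256721e-01  3.10455710e-01  3.45353588e-01  1.60584423e+00
 -2.48164240e-04  2.07144812e+00] -0.00018086749637229296
[ 0.0009  0.0003  0.     -0.0004 -0.016  -0.0922]
[ 0.0009  0.0003  0.      0.1146 -0.016  -0.0922]
[ 0.0009  0.0003  0.      0.1147 -0.0161 -0.0322]
```

Emit:
drive_tool(increments="0 0 0 0 -0.008 -0.046 0; 0 0 0 0 -0.016 -0.092 0; 0 0 0 0.057 -0.016 -0.092 0; 0 0 0 0.112 -0.016 -0.08 0; 0 0 0 0.112 -0.016 -0.057 0; 0 0 0 0.112 -0.016 -0.057 0; 0 0 0 0.112 -0.016 -0.057 0")

```text
clock: 2.52
tcp_pos: [0.5886, -0.0883, 0.2187]
orientation: [0.24, 0.666, 0.239, -0.665]
wrist_force: [0.1, -0.1, -0.0]
finger_gap: -0.0
```

Run:
```python
from plan import *
s=env.get_state(); print(s["clock"],B(s["tcp_pos"]),s["wrist_force"])
a=eyes.read_camera("scene");b=eyes.read_camera("side")
cv2.imwrite("pics/c2.png",np.hstack([cv2.resize(a[100:380,180:420],(400,467)),cv2.resize(b[80:360,220:460],(400,467))])[:,:,::-1])
cv2.imwrite("pics/w2.png",eyes.read_camera("wrist")[:,:,::-1])
```

```text
2.525 [ 0.0836474  -0.00130657  0.2186939 ] [ 0.13418045 -0.07482685 -0.04988503]
```

View pics/c2.png

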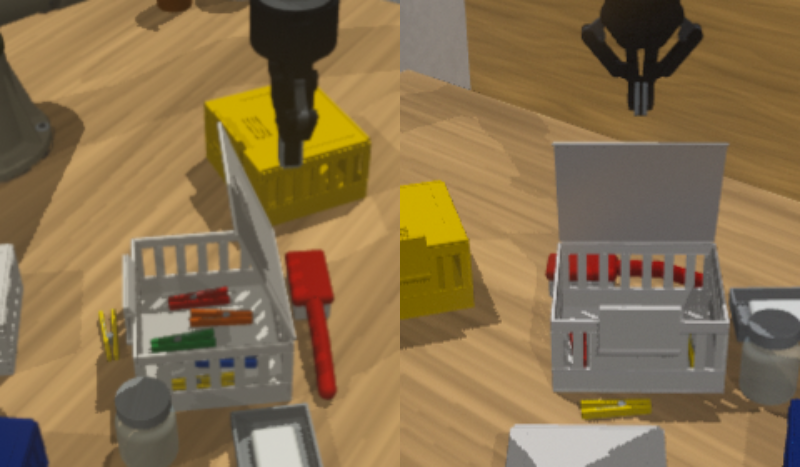

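View pics/w2.png

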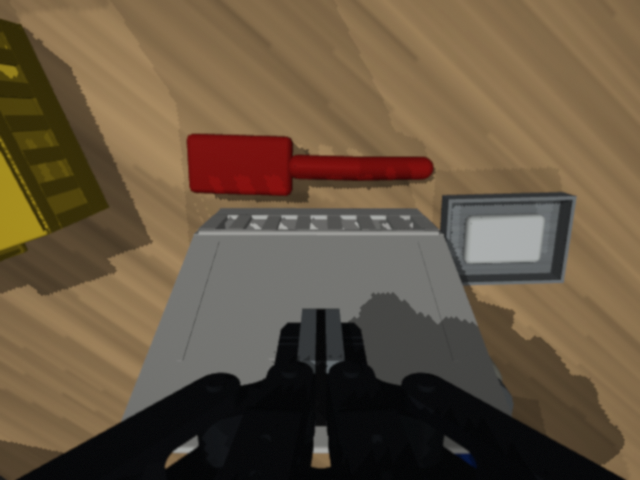

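Scene and wrist views: the fingertips are behind the flap's outer face and centred on it. The hinge line is at wrist row 233, columns 198–441, so its centre is near 320 and it is level. I'll check the hinge position with the wrist camera and plan the arc.

```bash
cat > arc.py <<'E'
from plan import *
import sys
yb=Rb.apply([0,1,0]);Rt=R.from_matrix(np.c_[[0,0,-1],-yb,np.cross([0,0,-1],-yb)])
def tcp(a,r=.128): # tip's lower front corner on outer face
    return W([.078-r*np.cos(a)+.004*np.sin(a)+.011,0,.09+r*np.sin(a)+.004*np.cos(a)])
if __name__=="__main__":
    s=env.get_state(); print(s["clock"],B(s["tcp_pos"]).round(4),s["wrist_force"].round(2))
    for a in map(float,sys.argv[1:]): print(a,tcp(a)[2].round(4),rel(tcp(a),Rt,s))
E
python3 - <<'E'
from plan import *
print(B(ray("wrist",[(198,233),(441,233),(126,415),(512,405)],.094)[:2]))
E
python3 arc.py 1.3 1.2 1.1 1 .9 .8 .7 .6 .5 .4 .3 .2
```

```text
[[ 0.08077863  0.08569688  0.094     ]
 [ 0.08109258 -0.08574672  0.094     ]]
2.675 [ 0.0839 -0.0012  0.2187] [ 0.17 -0.55 -0.06]
1.3 0.2144 [ 0.0012 -0.0011 -0.0015  0.0042 -0.0012  0.0252]
1.2 0.2108 [ 0.0012 -0.0011 -0.0015  0.0079 -0.0012  0.0375]
1.1 0.2059 [ 0.0012 -0.0011 -0.0015  0.0127 -0.0013  0.0494]
1.0 0.1999 [ 0.0012 -0.0011 -0.0015  0.0187 -0.0013  0.0607]
0.9 0.1928 [ 0.0012 -0.0011 -0.0015  0.0258 -0.0013  0.0713]
0.8 0.1846 [ 0.0012 -0.0011 -0.0015  0.034  -0.0013  0.0812]
0.7 0.1755 [ 0.0012 -0.0011 -0.0015  0.043  -0.0014  0.0902]
0.6 0.1656 [ 0.0012 -0.0011 -0.0015  0.053  -0.0014  0.0983]
0.5 0.1549 [ 0.0012 -0.0011 -0.0015  0.0637 -0.0014  0.1053]
0.4 0.1435 [ 0.0012 -0.0011 -0.0015  0.075  -0.0014  0.1113]
0.3 0.1316 [ 0.0012 -0.0011 -0.0015  0.0869 -0.0015  0.116 ]
0.2 0.1193 [ 0.0012 -0.0011 -0.0015  0.0992 -0.0015  0.1196]
```

Emit:
drive_tool(increments="0 0 0 0.004 -0.001 0.025 0; 0 0 0 0.008 -0.001 0.0375 0; 0 0 0 0.0127 -0.001 0.049 0; 0 0 0 0.0187 -0.001 0.0607 0; 0 0 0 0.0258 -0.001 0.0713 0; 0 0 0 0.034 -0.001 0.081 0; 0 0 0 0.043 -0.001 0.09 0; 0 0 0 0.053 -0.001 0.098 0; 0 0 0 0.0637 -0.001 0.105 0; 0 0 0 0.0637 -0.001 0.105 0")

```text
clock: 3.92
tcp_pos: [0.5051, -0.1543, 0.153]
orientation: [-0.239, -0.665, -0.24, 0.666]
wrist_force: [0.4, 0.5, 0.6]
finger_gap: -0.0004
```

```bash
python3 arc.py .4 .3 .2 .15 .1 .05 0
python3 - <<'E'
from plan import *
a=eyes.read_camera("scene");b=eyes.read_camera("side")
cv2.imwrite("pics/c3.png",np.hstack([cv2.resize(a[100:380,180:420],(400,467)),cv2.resize(b[80:360,220:460],(400,467))])[:,:,::-1])
E
```

```text
3.925 [-0.0228  0.001   0.153 ] [0.42 0.51 0.58]
0.4 0.1435 [0.0001 0.001  0.0019 0.0095 0.001  0.0045]
0.3 0.1316 [0.0001 0.001  0.0019 0.0214 0.001  0.0093]
0.2 0.1193 [0.0001 0.001  0.0019 0.0337 0.001  0.0128]
0.15 0.1131 [0.0001 0.001  0.0019 0.0399 0.0011 0.0141]
0.1 0.1068 [0.0001 0.001  0.0019 0.0463 0.0011 0.0151]
0.05 0.1004 [0.0001 0.001  0.0019 0.0526 0.0011 0.0158]
0.0 0.094 [0.0001 0.001  0.0019 0.059  0.0011 0.0162]
```

View pics/c3.png

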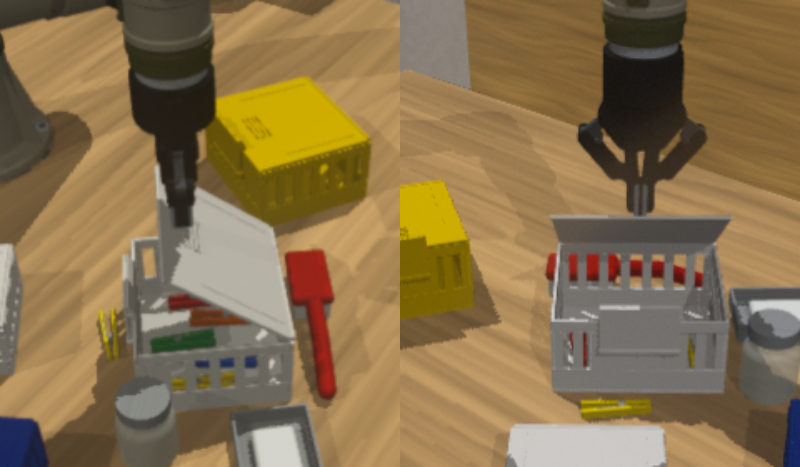

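The flap is at about 0.5 rad with the tip on its outer face by the thumb ribs, and the basket has not moved. Folding continues.

Emit:
drive_tool(increments="0 0 0 0.0095 0 0.0045 0; 0 0 0 0.021 0 0.009 0; 0 0 0 0.03 0 0.012 0; 0 0 0 0.037 0 0.0135 0; 0 0 0 0.042 0 0.0145 0; 0 0 0 0.042 0 0.0145 0")

```text
clock: 4.78
tcp_pos: [0.4948, -0.1634, 0.1118]
orientation: [-0.239, -0.665, -0.24, 0.665]
wrist_force: [0.2, -0.3, 0.6]
finger_gap: -0.0001
```

```bash
python3 arc.py  .1 .05 0
python3 - <<'E'
from plan import *
a=eyes.read_camera("scene");b=eyes.read_camera("side")
cv2.imwrite("pics/c4.png",np.hstack([cv2.resize(a[200:340,220:370],(400,373)),cv2.resize(b[180:330,300:450],(400,373))])[:,:,::-1])
E
```

```text
4.775 [-0.0366  0.0005  0.1118] [ 0.24 -0.27  0.57]
0.1 0.1068 [0.0007 0.0002 0.0006 0.005  0.0005 0.0014]
0.05 0.1004 [0.0007 0.0002 0.0006 0.0114 0.0005 0.002 ]
0.0 0.094 [0.0007 0.0002 0.0006 0.0178 0.0005 0.0024]
```

View pics/c4.png

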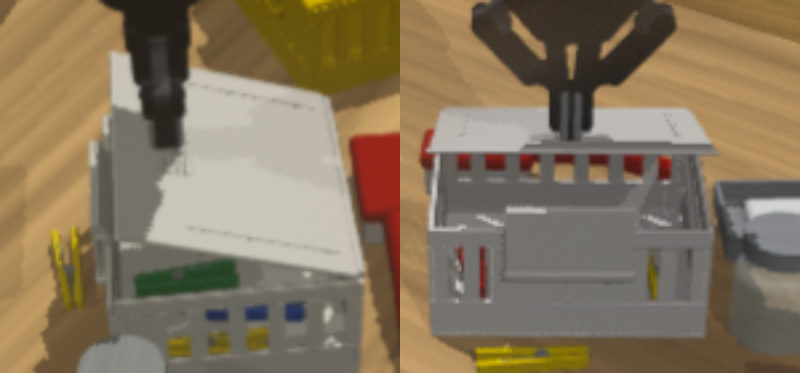

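Run:
```python
from plan import *
for a in(.1,.15,.2,.3,.4,.5): print(a,proj("side",[W([.078-.158*np.cos(a),.088*k,.092+.158*np.sin(a)]) for k in(1,-1)]).round(1).tolist())
print(proj("side",env.get_state()["tcp_pos"]))
```

```text
0.1 [[310.9, 263.0], [417.1, 263.6]]
0.15 [[310.8, 258.7], [417.4, 259.3]]
0.2 [[310.8, 254.3], [417.6, 254.9]]
0.3 [[310.6, 245.2], [418.0, 245.7]]
0.4 [[310.6, 235.8], [418.3, 236.3]]
0.5 [[310.6, 226.1], [418.5, 226.6]]
[[363.29138248 247.25425663]]
```

Run:
```python
from plan import *
s=env.get_state(); print(s["clock"],s["tcp_pos"],s["finger_gap"])
a=eyes.read_camera("scene");b=eyes.read_camera("side");w=eyes.read_camera("wrist")
def mk(im,n,P,c=(0,0,255)):
    im=im[:,:,::-1].copy()
    for q,col in P: 
        u=proj(n,q)[0]; cv2.drawMarker(im,tuple(np.round(u).astype(int).tolist()),col,cv2.MARKER_CROSS,7,1)
    return im
P=[(s["tcp_pos"],(0,0,255)),(s["tcp_pos"]+[0,0,.02],(0,255,0))]
P+=[(W([.078-.158*np.cos(.14),.088*k,.092+.158*np.sin(.14)]),(255,0,255)) for k in(1,-1)]
a,b=mk(a,"scene",P),mk(b,"side",P)
cv2.imwrite("pics/c5.png",np.hstack([cv2.resize(a[190:340,220:370],(400,400),interpolation=0),cv2.resize(b[180:330,300:450],(400,400),interpolation=0)]))
cv2.imwrite("pics/w5.png",mk(w,"wrist",P))
```

```text
4.875 [ 0.49515815 -0.16355477  0.11232185] 7.749788309782526e-06
```

View pics/c5.png

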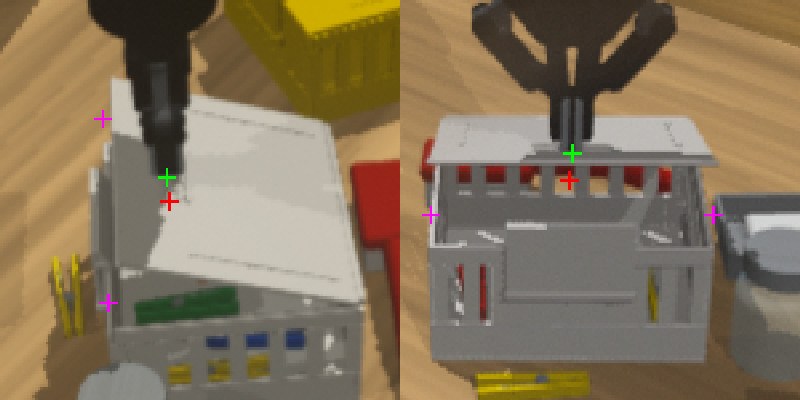

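View pics/w5.png

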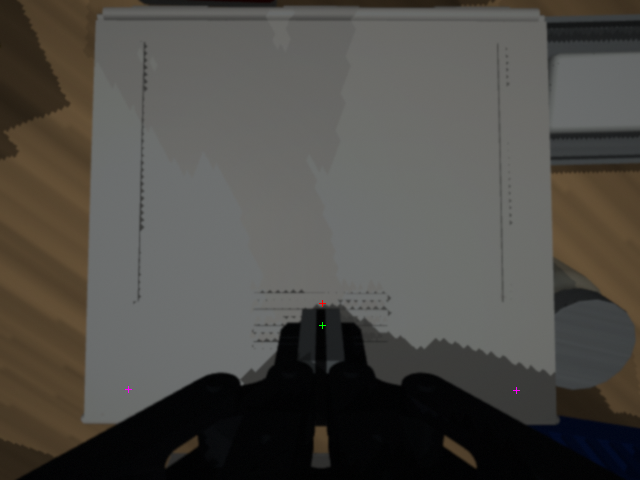

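Run:
```python
from plan import *
for nm,P in [("c2",[.5886,-.0883,.2187]),("c3",[.5051,-.1543,.153]),("now",env.get_state()["tcp_pos"])]:
    for n,(ox,oy) in dict(scene=(180,100),side=(220,80)).items():
        u=proj(n,P)[0]; v=proj(n,np.array(P)+[0,0,.02])[0]; o=400 if n=="side" else 0
        print(nm,n,u,"in combo",(u-[ox,oy])*1.667+[o,0],"+20mm",(v-[ox,oy])*1.667+[o,0])
s=env.get_state();print(s["joint_pos"],s["tau"].round(1))
```

```text
c2 scene [353.03399304 211.26323489] in combo [288.4476664  185.47581257] +20mm [288.91068463 168.88770139]
c2 side [363.68972982 161.47296867] in combo [639.53077961 135.81543878] +20mm [639.89882552 118.54087735]
c3 scene [289.65099746 246.09385553] in combo [182.78821276 243.53845716] +20mm [181.66425214 228.50593287]
c3 side [363.11572798 222.7142518 ] in combo [638.57391854 237.90465775] +20mm [638.97116972 220.67050658]
now scene [283.24582347 264.56982682] in combo [172.11078772 274.33790132] +20mm [170.85771634 260.17231073]
now side [363.35150911 247.16039626] in combo [638.96696568 278.65638057] +20mm [639.37131676 262.00409717]
[-4.72994895e-01  2.57492738e-01 -2.62007524e-01  1.05064858e+00
 -3.86830121e-05  1.97765396e+00] [ -0.1 -42.8  27.9  -0.   -0.   -0. ]
```

Run:
```python
from plan import *
i=eyes.camera_info("wrist");s=env.get_state()
print("cam",B(i["origin"]),s["tcp_pos"])
for z in(.09,.094):
    print(proj("wrist",[W([x,y,z]) for x in(.078,.081) for y in(.088,-.088)]).round(0).tolist())
for a in(.14,.25,.35):
    print(a,proj("wrist",[W([.078-.158*np.cos(a),.088*k,.094+.158*np.sin(a)]) for k in(1,-1)]).round(0).tolist())
# bottom corners of basket in side/scene
print(proj("side",[W([-.08,y,0]) for y in(.09,-.09)]).round(1).tolist(),"obs (311.3,314.4),(415.6,315)")
print(proj("scene",[W([-.08,-.09,0]),W([.08,-.09,0])]).round(1).tolist(),"obs near hinge bottom (353,340)")
```

```text
cam [0.04088209 0.00091152 0.28160577] [ 0.49526772 -0.16359551  0.11247568]
[[103.0, 17.0], [543.0, 18.0], [102.0, 8.0], [544.0, 9.0]]
[[98.0, 15.0], [548.0, 15.0], [97.0, 6.0], [549.0, 7.0]]
0.14 [[126.0, 392.0], [517.0, 392.0]]
0.25 [[107.0, 410.0], [537.0, 411.0]]
0.35 [[87.0, 426.0], [558.0, 427.0]]
[[311.3, 314.3], [414.1, 315.2]] obs (311.3,314.4),(415.6,315)
[[265.1, 348.4], [355.6, 340.0]] obs near hinge bottom (353,340)
```

Emit:
drive_tool(increments="0 0 0 0.01 0 0.0015 0; 0 0 0 0.018 0 0.003 0; 0 0 0 0.025 0 0.004 0; 0 0 0 0.03 0 0.0045 0; 0 0 0 0.03 0 0.0045 0")

```text
clock: 5.65
tcp_pos: [0.4911, -0.1662, 0.0816]
orientation: [-0.239, -0.665, -0.24, 0.666]
wrist_force: [-0.1, 0.0, 0.9]
finger_gap: 0.0003
```

Run:
```python
from plan import *
s=env.get_state();print(s["clock"],B(s["tcp_pos"]),s["wrist_force"])
a=eyes.read_camera("scene");b=eyes.read_camera("side")
for q in(0,.05,.1,.15,.2): print(q,proj("side",[W([.078-.158*np.cos(q),.088*k,.092+.158*np.sin(q)]) for k in(1,-1)]).round(1).tolist())
cv2.imwrite("pics/c6.png",np.hstack([cv2.resize(a[190:340,220:370],(400,400)),cv2.resize(b[180:330,300:450],(400,400))])[:,:,::-1])
```

```text
5.65 [-0.04119785  0.00067303  0.08158612] [-0.09359181  0.04250152  0.8899549 ]
0 [[311.1, 271.1], [416.5, 271.7]]
0.05 [[311.0, 267.1], [416.8, 267.7]]
0.1 [[310.9, 263.0], [417.1, 263.6]]
0.15 [[310.8, 258.7], [417.4, 259.3]]
0.2 [[310.8, 254.3], [417.6, 254.9]]
```

View pics/c6.png

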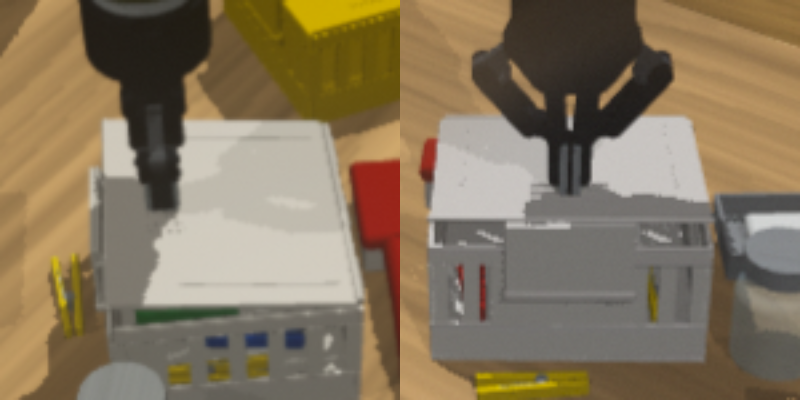

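Flap at about 0.11 rad, its edge (side row 262) at the top of the catch slope, tip over the thumb ribs. Pressing down in small steps now.

Emit:
drive_tool(increments="0 0 0 0.002 0 0 0; 0 0 0 0.004 0 0 0; 0 0 0 0.006 0 0 0; 0 0 0 0.008 0 0 0; 0 0 0 0.008 0 0 0")

```text
clock: 6.38
tcp_pos: [0.4915, -0.1668, 0.0746]
orientation: [-0.24, -0.665, -0.239, 0.665]
wrist_force: [-2.0, -0.8, 5.0]
finger_gap: -0.0002
```

Emit:
drive_tool(increments="0 0 0 0.0015 0 0 0; 0 0 0 0.003 0 0 0; 0 0 0 0.0045 0 0 0; 0 0 0 0.0045 0 0 0")

```text
clock: 6.88
tcp_pos: [0.4914, -0.166, 0.0692]
orientation: [0.239, 0.665, 0.24, -0.665]
wrist_force: [-0.0, 0.4, -0.0]
finger_gap: -0.0001
```

The force rose to 5 N and then dropped to zero, which looks like a snap. A look to confirm.

Run:
```python
from plan import *
s=env.get_state();print(s["clock"],B(s["tcp_pos"]),s["wrist_force"])
a=eyes.read_camera("scene");b=eyes.read_camera("side")
cv2.imwrite("pics/c7.png",np.hstack([cv2.resize(a[190:340,220:370],(400,400)),cv2.resize(b[180:330,300:450],(400,400))])[:,:,::-1])
```

```text
6.875 [-0.0408063   0.00061111  0.06919306] [-0.02696599  0.37583352 -0.00917421]
```

View pics/c7.png

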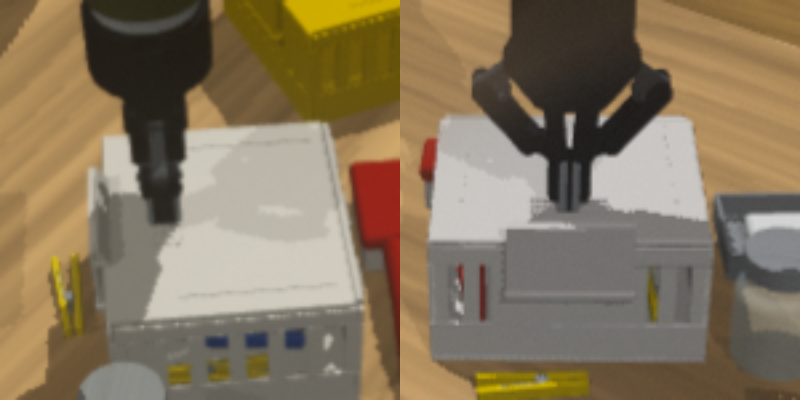

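The side view shows the flap edge at row 271, the shut position, flush on the rim with no force on the tip. Now I retreat.

Emit:
drive_tool(increments="0 0 0 -0.02 0 0 0; 0 0 0 -0.06 0 0 0; 0 0 0 -0.12 0 0 0; 0 0 0 -0.18 0 0 0; 0 0 0 -0.2 0 -0.05 0; 0 0 0 -0.2 0 -0.1 0; 0 0 0 -0.2 0 -0.12 0; 0 0 0 -0.2 0 -0.12 0")

```text
clock: 7.98
tcp_pos: [0.5848, -0.0887, 0.2688]
orientation: [-0.24, -0.665, -0.24, 0.665]
wrist_force: [-0.8, -0.0, 0.2]
finger_gap: 0.0001
```

Run:
```python
from plan import *
s=env.get_state();print(s["clock"],B(s["tcp_pos"]),s["wrist_force"])
a=eyes.read_camera("scene");b=eyes.read_camera("side")
cv2.imwrite("pics/c8.png",np.hstack([cv2.resize(a[190:390,200:400],(400,400)),cv2.resize(b[180:330,300:450],(400,400))])[:,:,::-1])
```

```text
7.975 [0.08041024 0.0008018  0.26883045] [-0.79635539 -0.04374267  0.20635621]
```

View pics/c8.png

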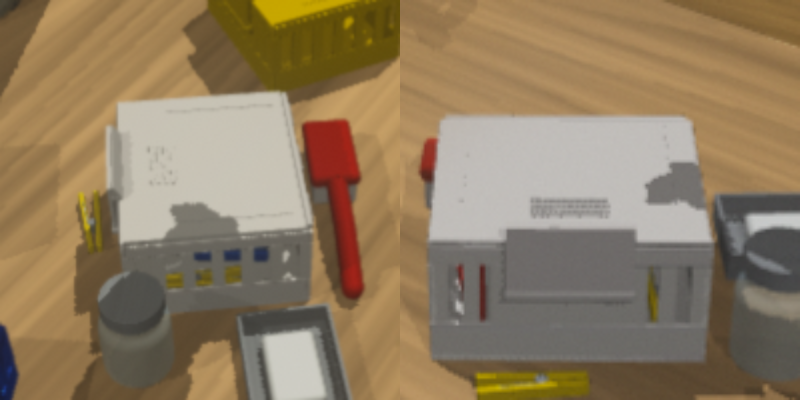

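The flap stays shut under the catch with the robot clear, and everything around the basket is where it was.

```bash
python3 -c "
from workcell import job
print(job.hand_in())"
```

```text
the job is handed in; nothing more can be done
None
```

The white peg basket is shut and held by its catch, and the job is handed in; no verdict was given. I folded the flap over from behind with the closed fingertips, pushing only on its outer side, then pressed on the thumb ribs.

- **Snap:** the last upward force I read was 5 N, between steps. It then fell to zero as the flap dropped under the lip, so I did not see the 8 to 10 N you gave.
- **After retreat:** at about 8.0 s the side camera showed the flap edge at the shut position. It stayed shut with the robot clear. The basket, stray pin, brush, jar and soap dish looked unmoved.
- **Disagreement:** in the scene and side pictures the fingertips sat about 25 mm higher than the reported TCP. The wrist camera agreed with the basket's position. I could not explain this, so I ended the press by force and pictures, not by the TCP height.

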